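Check the light meter with the reference lamp

TASK

Check the light meter: raise its shutter by the handle all the way up, so that it stays there and the port is open, then draw the cordless reference lamp out of its slanted stand, turn it level and hold it steady in the gripper in front of the port, lens towards the port and square to it, centred on it and about 60 mm away. Finish still holding the lamp there, the shutter still fully up. Do not let the lamp touch the meter, and leave everything else on the table where it is.

Things in the scene. Friction and masses are not known exactly. Their poses are not given: they have to be found in the camera images.
- meter: fixed light meter: steel box 200 deep x 100 wide, top 185 mm up; orange cover (top 207 mm) from 100 mm behind the front face; two black uprights, 126 mm over their outsides, 250 tall; base plate 12 thick reaching 50 mm out in front. Origin on the table under the middle of the front face; z up; x points into the meter, so the front with port and shutter faces -x.
- port (a point): centre of the round port (black ring 64 mm in diameter, white diffuser 40 mm) on the meter's front face, 140 mm above the table; axes as the meter's: straight out of the port is -x. Hidden behind the shutter while that is down.
- shutter (a joint): height of the shutter, m: 0 fully down (covers the port), 0.070 fully up against its stop (port open); starts down or slightly raised. An aluminium plate 102 wide x 85 mm high before the port, sliding vertically between the uprights; 0.2 kg; friction of 5 N keeps it at any height, so lifting takes about 7 N.
- shutter_handle (a point): middle of the shutter's handle on its top edge: level round steel bar, 10 mm diameter, 68 mm between its two legs, parallel to the meter's y, 7.5 mm in front of the front face, 225 mm above the table when down, 295 fully up. 30 mm of free space under it. Pinch it from above across the meter's x.
- stand: fixed slanted stand of grey plastic: base 150 x 100 x 12 mm and a round holster tube, 44 mm outside, 36 inside, 75 deep, leaning 35 degrees from vertical; going up, the tube points to the stand's -x. Origin on the table under the base; z up.
- well (a point): centre of the holster's inner floor, 32 mm above the table.
- lamp: loose cordless lamp like a pocket torch, 165 mm long, 0.13 to 0.25 kg: bare metal head 32 mm diameter x 72 long, then black round handle 26 mm diameter x 93; centre of mass about 65 mm from the lens. Stands head down in the holster leaning 35 degrees, 90 mm of handle showing. Origin at the centre of the lens; z runs along the lamp from lens to tail.
- lens (a point): centre of the lamp's lens (front end), the same point as the lamp's origin.
- lamp_tail (a point): centre of the lamp's tail end, 165 mm from the lens, the upper end at the start.
- screwdriver: bystander: screwdriver 190 mm long with a coloured handle, lying between the stand and the meter; at most 35 mm high
- jar: bystander: white lidded jar, 56 mm in diameter, 65 mm high, beyond the stand and screwdriver; origin under its centre. Farther out, 0.78 m from the robot, a mirror and an iris on posts up to 160 mm high are bolted to the table
- saddle: bystander: grey arch-shaped clamp block 66 x 60 x 80 mm high with a black thumb screw, on the robot's side of the screwdriver; origin under its centre
- wrench: bystander: steel wrench 170 mm long lying on the right
- tape: bystander: tape measure in a chunky case 70 x 36 x 62 mm, standing on the right; origin under its centre
Things that resemble listed ones, but are neither listed nor needed, are in the scene too. What is meant by the lamp is not yellow, and is the larger of those in its own colour. What is shaped like the stand but turquoise is not meant.

How it is judged (in metres and radians):
On the way, in this order (a step that is already met when the one before it is completed fails the run):
1. the shutter is fully raised (value of joint shutter above 0.062 m), for 0.2 s.
2. the lamp is drawn right out of its stand, held in the gripper (distance between lens and well above 0.085 m and contact force between lamp and stand below 0.05 N and contact force between lamp and the fingers above 1 N and height (world z) of lens above 0.07 m), for 0.2 s.
At the end, for the whole second after the job is handed in: Shutter at 0.062 m or more. Lamp held still in the gripper, touching neither stand nor meter: lens towards the port, 35 to 85 mm in front of it, within 15 mm of its centre line sideways and in height, lamp axis within 0.17 rad (10 degrees) of level and square to the port (value of joint shutter above 0.062 m and x of lens in the frame of port between -0.085 and -0.035 m and y of lens in the frame of port between -0.015 and 0.015 m and z of lens in the frame of port between -0.015 and 0.015 m and x of lamp_tail in the frame of port below -0.18 m and angle between the z axis of lamp and the x axis of port, either way round below 0.17 rad and contact force between lamp and the fingers above 1 N and contact force between lamp and stand below 0.05 N and contact force between lamp and meter below 0.05 N and linear speed of lamp below 0.03 m/s and angular speed of lamp below 0.2 rad/s); the arm keeps its last pose, push and grip.
It fails at once if the lamp touches the meter (contact force between lamp and meter above 0.5 N).
It fails at once if a bystander is displaced by more than 30 mm (distance of any of screwdriver, jar, saddle, wrench, tape from where it was at the start of the episode above 0.03 m).
It also fails if it takes over 56 s, if anything falls off the work surface, if the arm or the gripper's body presses on something with over 40 N, if the wrist force passes 120 N, or if a joint passes its speed limit or range.

ROBOT

A 6-joint arm with a two-finger parallel gripper is mounted at the origin on the work surface. World frame = base frame: x ahead of the robot, y to its left, z up, the work surface at z = 0. Lengths are in mm, angles in degrees, forces in N, time in s.
With the tool pointing down it reaches from about 350 to 875 mm from the base axis. Payload 4.2 kg.
Tool frame: the origin (TCP) lies on the centre line of the jaws, within the pads' length; the fingertips stand 22 mm ahead of it and the grasp point (between the pads) lies 3 mm ahead of it; z points along the fingers, y is the line along which they close (so a half turn about z gives the same grasp; the last joint's range is limited). The gripper opens to 87 mm and grips with 3 to 60 N. Pads are 19 mm wide; open, the fingers measure 117 mm over their backs; the gripper's body (75 mm by 190 mm) begins 51 mm behind the grasp point.
Start: joints at [-51.589, 22.042, 0.453, 0, -68.411, -14.817], TCP at [250.175, -572.723, 244.55] pointing down, gripper open.
Joint ranges: [-179.83, 179.83], [-69.29, 118.12], [-61.27, 80.66], [-181.25, 117.63], [-171.15, -9.14], [-177.46, 177.46]. Speed limits (degrees/s): [159.86, 159.86, 180, 180, 180, 180].

INTERFACE

Orientations are given as a 3x3 rotation matrix whose columns are the frame's x, y, z axes.
In Python, from bench import bot gives the robot as it stands.
- The arm moves only by the tool carry_out, never from a script. Its argument "commands" is a list that holds one entry, the list of rows, each a list of 5 numbers: the closure in counts, from 0 (fully open) to 255 (shut), then the shift along the world's x, y, z in mm, then the turn about the world's z in rad. A call has 1 to 5 rows; each row is the pose to reach, as a shift and turn from the pose commanded when the call began; what a row does not reach only later rows make up. A row lasts 1/8 s, in which the tool goes at most 62.5 mm and 10.7 degrees, less where a joint would pass 70% of its speed; a pose out of reach is approached as far as the arm can. A call with a gripper value outside its range is refused whole. The fingers move at their own pace and stop on an object; the grip force is fixed at half the most. Time passes only in rows, so rows that repeat a pose let the fingers close. It gives the time, the measured TCP pose, the force, the opening and the grip force at its end, in the units of the state.
- bot.observe(): the state, without advancing time (a new reading comes with each control period).
- bot.grab_frame(name): name is "scene" or "side" or "wrist"; returns a dict with "pixels" (420x560x3 uint8, red, green, blue), "range_z" (420x560 float32, mm along the optical axis (not along the pixel's ray), 0 where there is no reading), "fx", "fy", "cx", "cy" (pixels), "cam_to_world" (4x4, takes a point from camera to world coordinates). Camera axes: x right, y down, z forward; pixel columns grow to the right and rows downward; lengths in mm; the calibration is good to about 2 mm. A picture is of the moment at which its call begins.
- bot.finish_job(): hands the job in; it is judged then, once.
The state is a dict: "time": time; "q": joint angles; "qd": joint speeds; "effort": joint torques, N m; "tcp_pos": TCP position; "tool_rot": TCP orientation; "wrist_force": force on the tool from outside, world axes, zero at the start; "wrist_torque": the same for the moment, N m; "opening": finger opening in mm; "grasp_force": force on a finger pad.
Only numpy, scipy, OpenCV 4.12 (cv2) and the standard library are available. Lean on these libraries where they do the work, as an engineer would, in place of code of your own. Each camera call takes 0.05 s, during which the arm holds its last target. There are 200 camera calls.

## Working session

There is one attempt and no reset: what is moved stays moved. The work goes in short steps, Python scripts to look and compute and a tool call to move; the robot and the scene stay as the last step left them, time stands still between calls to the robot, and variables do not carry over. Pictures are saved under pics/ and viewed, at most 10 in all, crops included, and the job is handed in when it is done.

Besides the shell and the picture viewer there is one more tool, called after ">>>" as a command line: name --argument value ..., lists and objects as JSON in quotes. carry_out: Moves the arm, as the interface text tells. Its arguments: {"type":"object","properties":{"commands":{"type":"array"}},"required":["commands"]}

```bash
mkdir -p pics; cat > h.py <<'E'
import numpy as np, cv2, pickle
from bench import bot
def grab(n,save):
    f=bot.grab_frame(n); pickle.dump(f,open(f'pics/{save}.pkl','wb'))
    cv2.imwrite(f'pics/{save}.png',f['pixels'][...,::-1]); return f
def load(s): return pickle.load(open(f'pics/{s}.pkl','rb'))
def cloud(f):
    z=f['range_z'].astype(float); v,u=np.mgrid[:z.shape[0],:z.shape[1]]
    P=np.stack([(u-f['cx'])/f['fx']*z,(v-f['cy'])/f['fy']*z,z,np.ones_like(z)],-1)@f['cam_to_world'].T
    P=P[...,:3]; P[z<=0]=np.nan; return P
def ray(f,u,v,h):
    M=f['cam_to_world']; d=M[:3,:3]@np.array([(u-f['cx'])/f['fx'],(v-f['cy'])/f['fy'],1]); o=M[:3,3]
    return o+d*(h-o[2])/d[2]
E
python3 - <<'E'
from h import *
a=grab('scene','s0');b=grab('side','d0')
for f in(a,b):print(f['cam_to_world'].round(2).tolist(),f['fx'])
E
```

```text
[[-0.73, 0.48, -0.48, 998.08], [0.68, 0.53, -0.5, 460.72], [0.01, -0.7, -0.72, 935.36], [0.0, 0.0, 0.0, 1.0]] 517.7071735690055
[[0.85, -0.37, 0.38, -49.45], [-0.53, -0.57, 0.63, -927.69], [-0.01, -0.74, -0.68, 1061.8], [0.0, 0.0, 0.0, 1.0]] 501.2885176289948
```

View pics/s0.png

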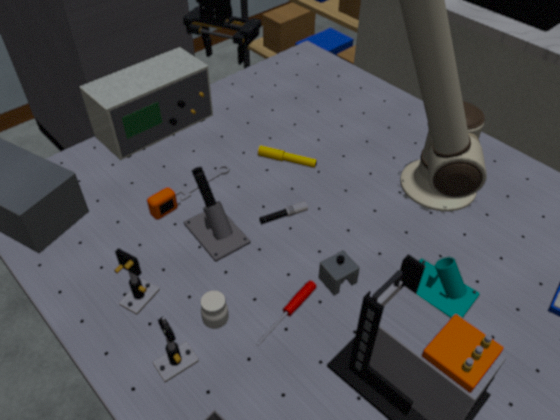

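View pics/d0.png

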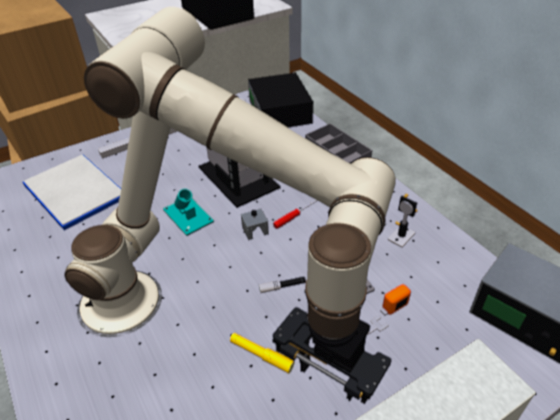

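```bash
python3 - <<'E'
from h import *
f=load('s0');P=cloud(f);hsv=cv2.cvtColor(f['pixels'],cv2.COLOR_RGB2HSV)
H,S,V=[hsv[...,i].astype(int) for i in range(3)]
z=P[...,2]
v,u=np.mgrid[:420,:560]
def rect(m,n):
    p=P[m][:,:2].astype(np.float32); r=cv2.minAreaRect(p); print(n,m.sum(),'c',np.round(r[0],1),np.round(r[1],1),round(r[2],1),'z',np.round(np.median(P[m][:,2]),1), 'box',cv2.boxPoints(r).round(0).tolist())
reg=(u>320)&(v>240)
rect(reg&(abs(z-207)<5)&(H<18)&(S>150),'cover')
rect(reg&(abs(z-185)<4),'top185')
rect(reg&(z>242)&(z<256)&(u<440),'upr')
st=(u>170)&(u<260)&(v>155)&(v<265)
rect(st&(abs(z-12)<4),'standbase')
m=st&(z>50)&(z<200); q=P[m]
for lo in range(30,180,10):
    k=st&(z>lo)&(z<lo+10)
    if k.any(): print(lo,k.sum(),P[k].mean(0).round(1),V[k].mean().round())
for n,uu,vv in[('jar',213,305),('saddle',340,268),('scr',300,298),('tape',162,203),('small',283,213),('iris',173,355),('mirror',130,265),('turq',447,275)]:
    print(n,P[vv,uu].round(0))
E
python3 - <<'E'
import cv2
i=cv2.imread('pics/s0.png')
a=cv2.resize(i[150:270,165:325],(800,600),interpolation=cv2.INTER_CUBIC);cv2.imwrite('pics/c1.png',a)
E
```

```text
cover 2754 c [513.5 301.4] [117.2 195.7] 2.3 z 207.2 box [[451.0, 397.0], [459.0, 201.0], [576.0, 206.0], [568.0, 401.0]]
top185 3556 c [511.6 303.5] [126.1 212.9] 1.4 z 185.2 box [[446.0, 408.0], [451.0, 196.0], [577.0, 199.0], [572.0, 412.0]]
upr 366 c [512.6 213. ] [130.1  36.4] 2.9 z 249.5 box [[447.0, 228.0], [449.0, 192.0], [579.0, 198.0], [577.0, 234.0]]
standbase 1425 c [ 489.5 -310. ] [271.  207.2] 85.6 z 12.3 box [[376.0, -437.0], [583.0, -453.0], [603.0, -183.0], [397.0, -167.0]]
30 52 [ 567.1 -300.6   35.6] 47.0
40 123 [ 558.6 -243.5   45.2] 57.0
50 119 [ 557.4 -248.1   55.1] 66.0
60 101 [ 556.8 -243.9   64.7] 66.0
70 98 [ 552.4 -231.4   74.8] 58.0
80 113 [ 553.6 -241.8   84.9] 58.0
90 117 [ 548.5 -248.8   94.9] 58.0
100 111 [ 548.3 -255.9  104.3] 40.0
110 57 [ 546.9 -270.9  115. ] 25.0
120 59 [ 546.8 -276.8  124.8] 21.0
130 64 [ 545.4 -283.8  135. ] 20.0
140 65 [ 544.4 -291.5  145.3] 24.0
150 57 [ 544.4 -298.5  155.1] 26.0
160 74 [ 542.5 -305.7  165.1] 30.0
170 22 [ 541.8 -308.5  172.2] 31.0
jar [699. -59.  67.]
saddle [437.  43.  56.]
scr [537.  25.  24.]
tape [ 605. -387.   49.]
small [ 394. -184.   23.]
iris [816. -30.  51.]
mirror [ 787. -196.  142.]
turq [306. 218.  86.]
```

View pics/c1.png

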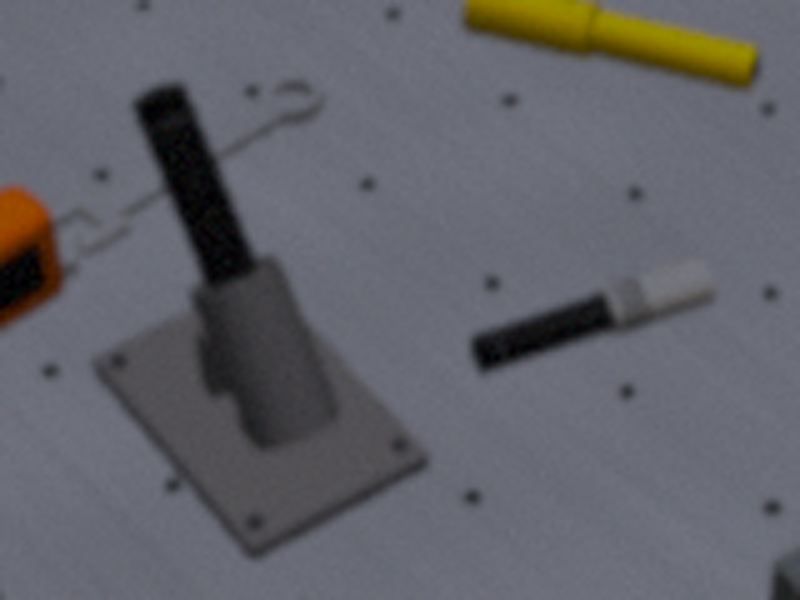

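```bash
python3 - <<'E'
from h import *
o=bot.observe();print(o['time'],o['tool_rot'],o['tcp_pos'],o['opening'])
f=load('s0');P=cloud(f);z=P[...,2];v,u=np.mgrid[:420,:560]
reg=(u>320)&(v>240)
def pr(m,n,ang=np.arctan2(.041,.999)):
    ex=np.array([-np.sin(ang),np.cos(ang)]);ey=np.array([-ex[1],ex[0]])
    p=P[m][:,:2];a=p@ex;b=p@ey
    print(n,'along',np.percentile(a,[0,1,3,10,90,97,99,100]).round(1),'across',np.percentile(b,[0,1,3,50,97,99,100]).round(1))
hsv=cv2.cvtColor(f['pixels'],cv2.COLOR_RGB2HSV)
pr(reg&(abs(z-207)<4),'cover');pr(reg&(abs(z-185)<2.5),'top');pr(reg&(z>246)&(z<256)&(u<440),'upr')
# orientation from long edges: cover points, fit left/right boundary
m=reg&(abs(z-207)<4)&(hsv[...,1]>120);p=P[m]
print(cv2.minAreaRect(p[:,:2].astype(np.float32)))
L=[(y,p[abs(p[:,1]-y)<4][:,0]) for y in range(320,390,8)]
print([(y,np.percentile(q,2).round(1),np.percentile(q,98).round(1)) for y,q in L if len(q)>5])
k=(u>170)&(u<260)&(v>155)&(v<265)&(z>112)&(z<172); q=P[k]; c=q.mean(0);d=np.linalg.svd(q-c)[2][0];print('lampaxis surf',c,d)
m=(u>170)&(u<260)&(v>195)&(v<265)&(z>8)&(z<16);c8=cv2.connectedComponents(m.astype(np.uint8))[1];i=np.bincount(c8[m]).argmax();r=cv2.minAreaRect(P[c8==i][:,:2].astype(np.float32));print(r,cv2.boxPoints(r))
E
```

```text
0.1 [[-9.16469733e-01 -4.00103040e-01 -8.86967414e-04]
 [-4.00104010e-01  9.16468024e-01  1.77287624e-03]
 [ 1.03544100e-04  1.97966663e-03 -9.99998035e-01]] [ 249.98338246 -572.30829691  243.567179  ] 87.09356816621019
cover along [175.5 182.4 201.5 293.5 369.9 375.3 376.9 378.2] across [-585.2 -583.7 -567.9 -525.2 -474.2 -467.6 -459.3]
top along [174.9 188.4 192.7 202.6 378.7 385.  386.7 388. ] across [-585.4 -582.6 -569.7 -525.4 -473.9 -471.3 -464.3]
upr along [173.4 174.  174.7 176.5 206.8 209.1 210.1 210.3] across [-586.  -584.9 -584.4 -573.7 -459.  -457.9 -455.7]
((509.5290222167969, 298.82598876953125), (125.3538589477539, 200.1473388671875), 2.8781931400299072)
[(320, np.float64(463.6), np.float64(554.6)), (328, np.float64(462.8), np.float64(554.6)), (336, np.float64(462.6), np.float64(554.1)), (344, np.float64(462.7), np.float64(553.7)), (352, np.float64(461.5), np.float64(553.7)), (360, np.float64(461.9), np.float64(553.3)), (368, np.float64(479.0), np.float64(553.4)), (376, np.float64(459.9), np.float64(552.8)), (384, np.float64(459.8), np.float64(551.3))]
lampaxis surf [ 544.78987499 -289.81844631  142.96770198] [ 0.06454391  0.60473824 -0.7938046 ]
((545.9086303710938, -254.77566528320312), (151.0467071533203, 101.00264739990234), 84.0475845336914) [[ 487.84763 -324.65472]
 [ 588.3057  -335.12894]
 [ 603.9696  -184.8966 ]
 [ 503.51154 -174.4224 ]]
```

>>> carry_out --commands '[[[0,20,55,20,-0.07],[0,40,110,40,-0.14],[0,60,165,60,-0.21],[0,80,220,80,-0.28],[0,100,275,100,-0.367]]]'

```text
time: 0.72
tcp_pos: [350.3, -295.8, 344.9]
tool_rot: [[-0.999, -0.042, -0.0], [-0.042, 0.999, 0.0], [0.0, 0.0, -1.0]]
wrist_force: [1.4, 0.1, 0.1]
opening: 87.0
grasp_force: 0.0
```

>>> carry_out --commands '[[[0,20,55,0,0],[0,40,110,0,0],[0,60,165,0,0],[0,80,220,0,0],[0,100,275,0,0]]]'

```text
time: 1.35
tcp_pos: [450.2, -20.8, 344.5]
tool_rot: [[-0.999, -0.045, 0.0], [-0.045, 0.999, 0.0], [-0.0, 0.0, -1.0]]
wrist_force: [-0.4, -0.8, -1.0]
opening: 87.3
grasp_force: 0.0
```

>>> carry_out --commands '[[[0,20,50,0,0],[0,40,100,0,0],[0,63,150,0,0],[0,63,150,0,0]]]'

```text
time: 1.85
tcp_pos: [513.9, 130.2, 342.8]
tool_rot: [[-0.999, -0.048, -0.003], [-0.048, 0.999, -0.001], [0.003, -0.001, -1.0]]
wrist_force: [0.4, -0.5, -0.2]
opening: 87.2
grasp_force: 0.0
```

```bash
python3 - <<'E'
from h import *
f=grab('wrist','w1');o=bot.observe();print(o['time'],o['tcp_pos'],o['tool_rot'][:,1],f['cam_to_world'].round(3).tolist(),f['fx'])
P=cloud(f);z=P[...,2]
for lo in range(180,300,5):
    m=(z>lo)&(z<lo+5)
    if m.sum()>30:print(lo,m.sum(),np.nanpercentile(P[m][:,:2],[2,50,98],axis=0).round(0).tolist())
E
```

```text
1.9 [513.20045158 128.58315424 343.20452757] [-0.04688063  0.99889994 -0.00105284] [[-0.048, 0.96, 0.277, 437.112], [0.999, 0.047, 0.012, 126.521], [-0.001, 0.277, -0.961, 482.163], [0.0, 0.0, 0.0, 1.0]] 320.47965345138357
180 9139 [[456.0, 220.0], [503.0, 268.0], [554.0, 326.0]]
185 890 [[449.0, 194.0], [500.0, 263.0], [564.0, 313.0]]
190 1127 [[455.0, 195.0], [505.0, 204.0], [561.0, 354.0]]
195 504 [[448.0, 193.0], [496.0, 310.0], [565.0, 343.0]]
200 1458 [[455.0, 194.0], [497.0, 321.0], [558.0, 371.0]]
205 6275 [[459.0, 310.0], [502.0, 342.0], [547.0, 376.0]]
210 244 [[448.0, 193.0], [524.0, 368.0], [570.0, 374.0]]
215 226 [[447.0, 193.0], [527.0, 205.0], [570.0, 374.0]]
220 131 [[449.0, 193.0], [527.0, 199.0], [571.0, 372.0]]
225 282 [[447.0, 193.0], [499.0, 198.0], [570.0, 213.0]]
230 852 [[448.0, 193.0], [501.0, 202.0], [559.0, 215.0]]
235 51 [[449.0, 193.0], [459.0, 194.0], [567.0, 199.0]]
240 91 [[447.0, 193.0], [449.0, 196.0], [485.0, 226.0]]
245 739 [[448.0, 193.0], [453.0, 209.0], [464.0, 228.0]]
250 32 [[448.0, 194.0], [453.0, 212.0], [462.0, 228.0]]
```

View pics/w1.png

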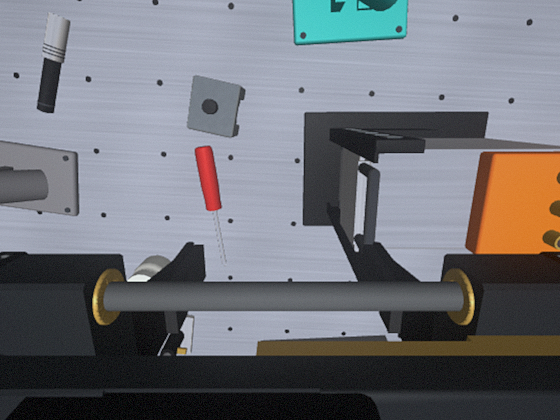

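>>> carry_out --commands '[[[0,-1,40,0,0],[0,-2,75,0,0],[0,-2,75,-55,0],[0,-2,75,-100,0],[0,-2,75,-114,0]]]'

```text
time: 2.52
tcp_pos: [509.6, 200.4, 228.1]
tool_rot: [[-0.999, -0.044, -0.005], [-0.044, 0.999, -0.003], [0.005, -0.003, -1.0]]
wrist_force: [-0.7, 0.4, 0.5]
opening: 86.9
grasp_force: 0.0
```

>>> carry_out --commands '[[[255,0,0,0,0],[255,0,0,0,0],[255,0,0,0,0],[255,0,0,0,0],[255,0,0,0,0]]]'

```text
time: 3.15
tcp_pos: [511.3, 202.4, 231.0]
tool_rot: [[-0.999, -0.045, 0.001], [-0.045, 0.999, 0.0], [-0.001, 0.0, -1.0]]
wrist_force: [-0.3, -0.2, 0.5]
opening: 45.1
grasp_force: 0.0
```

>>> carry_out --commands '[[[255,0,0,0,0],[255,0,0,0,0],[255,0,0,0,0],[255,0,0,0,0],[255,0,0,0,0]]]'

```text
time: 3.78
tcp_pos: [511.2, 202.5, 230.5]
tool_rot: [[-0.999, -0.045, 0.0], [-0.045, 0.999, 0.0], [-0.0, 0.0, -1.0]]
wrist_force: [-1.1, 0.9, -0.2]
opening: 9.2
grasp_force: 30.0
```

>>> carry_out --commands '[[[255,0,0,12,0],[255,0,0,28,0],[255,0,0,44,0],[255,0,0,58,0],[255,0,0,62,0]]]'

```text
time: 4.4
tcp_pos: [511.1, 202.4, 293.9]
tool_rot: [[-0.999, -0.045, 0.001], [-0.045, 0.999, 0.001], [-0.001, 0.001, -1.0]]
wrist_force: [3.2, 1.7, -7.2]
opening: 9.0
grasp_force: 29.9
```

>>> carry_out --commands '[[[255,0,0,3,0],[255,0,0,5,0],[255,0,0,6,0]]]'

```text
time: 4.78
tcp_pos: [511.0, 202.4, 297.2]
tool_rot: [[-0.999, -0.045, -0.001], [-0.045, 0.999, -0.0], [0.001, -0.0, -1.0]]
wrist_force: [6.0, 2.5, -13.5]
opening: 9.1
grasp_force: 29.8
```

```bash
python3 - <<'E'
from h import *
f=load('w1');P=cloud(f);z=P[...,2]
m=(z>224)&(z<240)&(P[...,0]>475)&(P[...,0]<540)&(P[...,1]<212);print('before',np.percentile(z[m],[50,90,98]),np.median(P[m],0))
f=grab('scene','s2');P=cloud(f);z=P[...,2]
m=(z>265)&(z<312)&(P[...,0]>475)&(P[...,0]<550)&(P[...,1]<225)&(P[...,1]>180)
print(m.sum())
print(np.histogram(z[m],bins=range(262,315,4)))
print(bot.observe()['wrist_force'],bot.observe()['tcp_pos'])
cv2.imwrite('pics/c2.png',cv2.resize(f['pixels'][200:400,300:520,::-1],(660,600),interpolation=cv2.INTER_CUBIC))
E
```

```text
before [231.40347701 232.68949248 233.29766094] [504.02172095 201.04092525 231.40347701]
348
(array([  0,   3,   4,  16,  21,  26,  25,  27,  51, 111,  30,  22,  12]), array([262, 266, 270, 274, 278, 282, 286, 290, 294, 298, 302, 306, 310,
       314]))
[  4.64108768   2.48004335 -10.14469916] [511.07908348 202.39371726 297.15642121]
```

View pics/c2.png

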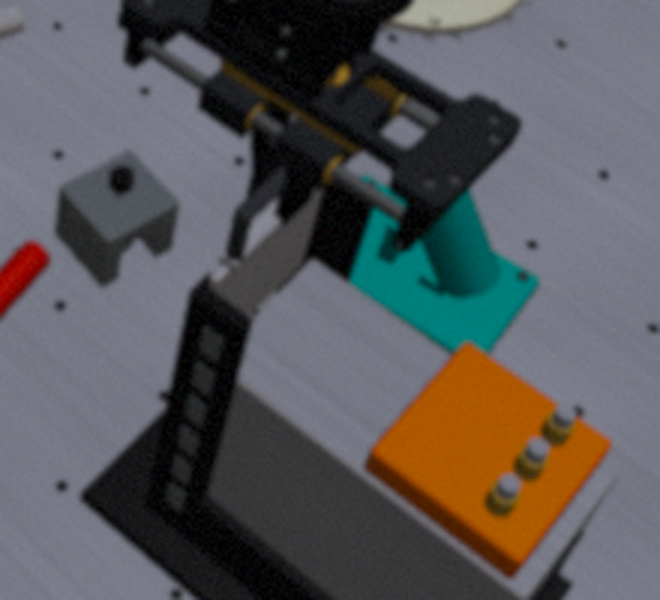

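>>> carry_out --commands '[[[255,0,0,1,0],[255,0,0,2,0],[255,0,0,2,0]]]'

```text
time: 5.2
tcp_pos: [511.0, 202.4, 297.2]
tool_rot: [[-0.999, -0.044, -0.003], [-0.044, 0.999, -0.001], [0.003, -0.001, -1.0]]
wrist_force: [6.5, 3.2, -17.2]
opening: 8.9
grasp_force: 29.8
```

>>> carry_out --commands '[[[0,0,0,-1,0],[0,0,0,-1,0],[0,0,0,-1,0],[0,0,0,-1,0]]]'

```text
time: 5.7
tcp_pos: [511.2, 202.1, 300.6]
tool_rot: [[-0.999, -0.045, 0.001], [-0.045, 0.999, 0.001], [-0.001, 0.0, -1.0]]
wrist_force: [-0.3, 0.6, 0.5]
opening: 41.2
grasp_force: 0.0
```

>>> carry_out --commands '[[[0,0,0,10,0],[0,0,0,30,0],[0,0,0,45,0],[0,3,-50,45,0.14],[0,6,-100,45,0.28]]]'

```text
time: 6.32
tcp_pos: [517.2, 101.6, 345.4]
tool_rot: [[-0.946, -0.325, 0.001], [-0.325, 0.946, 0.0], [-0.001, 0.0, -1.0]]
wrist_force: [0.4, -0.1, -0.6]
opening: 85.1
grasp_force: 0.0
```

```bash
python3 - <<'E'
from h import *
o=bot.observe();print(o['tcp_pos'],o['opening'])
f=grab('scene','s3');P=cloud(f);z=P[...,2]
m=(z>240)&(z<312)&(P[...,0]>475)&(P[...,0]<545)&(P[...,1]<212)&(P[...,1]>190)
print(m.sum(),np.percentile(z[m],[50,90,97]),np.median(P[m&(z>285)],0))
E
```

```text
[517.22913727 101.61935181 345.36045579] 85.12244716855106
532 [268.27294903 300.43554899 301.34296134] [511.03100826 203.295466   299.35217348]
```

>>> carry_out --commands '[[[0,3,-50,0,0.15],[0,6,-100,0,0.3],[0,9,-150,0,0.45],[0,12,-200,0,0.6],[0,15,-250,0,0.75]]]'

```text
time: 7.0
tcp_pos: [532.2, -149.3, 345.4]
tool_rot: [[-0.472, -0.882, 0.001], [-0.882, 0.472, -0.0], [-0.0, -0.001, -1.0]]
wrist_force: [0.8, -0.2, -0.6]
opening: 86.7
grasp_force: 0.0
```

>>> carry_out --commands '[[[0,3,-50,-20,0.15],[0,6,-100,-50,0.3],[0,9.5,-145,-80,0.39],[0,9.5,-145,-80,0.39]]]'

```text
time: 7.5
tcp_pos: [540.2, -294.9, 261.1]
tool_rot: [[-0.11, -0.994, -0.006], [-0.994, 0.11, 0.002], [-0.001, 0.007, -1.0]]
wrist_force: [-0.6, 0.6, -0.5]
opening: 87.4
grasp_force: 0.0
```

```bash
python3 - <<'E'
from h import *
f=grab('wrist','w2');o=bot.observe();print(o['time'],o['tcp_pos'],o['tool_rot'][:,1])
P=cloud(f);z=P[...,2];X,Y=P[...,0],P[...,1]
for lo in range(110,180,8):
    m=(z>lo)&(z<lo+8)&(abs(X-541)<28)&(Y<-240)&(Y>-335)
    if m.sum()>30:print(lo,m.sum(),np.percentile(P[m],[2,50,98],axis=0).round(1).tolist())
E
```

```text
7.55 [ 541.09266324 -293.95092841  263.25283233] [-0.99405344  0.10885119  0.00302874]
110 72 [[529.0, -279.1, 110.3], [542.8, -268.0, 114.0], [552.9, -263.5, 117.9]]
118 66 [[529.6, -282.0, 118.4], [541.8, -273.6, 121.8], [552.7, -269.1, 125.8]]
126 77 [[528.3, -289.7, 126.4], [541.9, -279.2, 130.2], [552.1, -275.1, 133.5]]
134 89 [[527.1, -294.9, 134.1], [540.4, -284.5, 138.1], [551.4, -280.0, 141.9]]
142 95 [[528.0, -299.8, 142.2], [540.4, -290.4, 146.1], [550.8, -285.6, 149.8]]
150 95 [[525.9, -309.2, 150.2], [539.3, -295.4, 154.2], [550.8, -291.4, 157.9]]
158 512 [[525.4, -325.5, 158.6], [537.2, -319.1, 162.8], [549.6, -297.8, 165.9]]
166 503 [[526.9, -318.1, 166.1], [537.7, -311.3, 168.7], [548.2, -303.0, 171.9]]
```

View pics/w2.png

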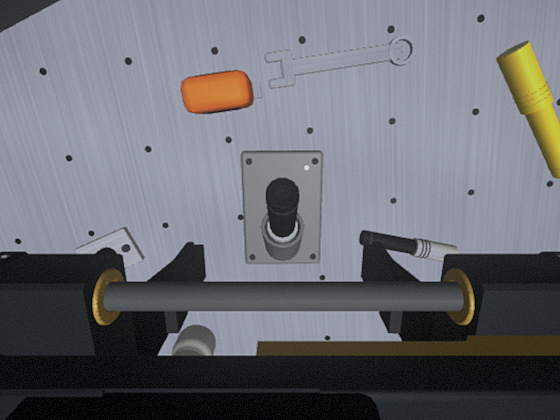

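>>> carry_out --commands '[[[0,-1,-1,-45,0],[0,-1,-1,-90,0],[0,-1,-1,-131,0],[255,-1,-1,-131,0],[255,-1,-1,-131,0]]]'

```text
time: 8.18
tcp_pos: [542.6, -293.8, 136.4]
tool_rot: [[-0.104, -0.995, 0.004], [-0.995, 0.104, -0.002], [0.002, -0.004, -1.0]]
wrist_force: [-0.0, -0.3, 0.7]
opening: 74.3
grasp_force: 0.0
```

>>> carry_out --commands '[[[255,0,0,0,0],[255,0,0,0,0],[255,0,0,0,0],[255,0,0,0,0],[255,0,0,0,0]]]'

```text
time: 8.8
tcp_pos: [540.6, -293.8, 133.5]
tool_rot: [[-0.106, -0.994, -0.0], [-0.994, 0.106, 0.0], [0.0, 0.0, -1.0]]
wrist_force: [-2.0, 0.8, 0.4]
opening: 25.3
grasp_force: 30.5
```

>>> carry_out --commands '[[[255,0,0,0,0],[255,0,0,0,0]]]'

```text
time: 9.05
tcp_pos: [540.6, -293.8, 133.5]
tool_rot: [[-0.106, -0.994, -0.0], [-0.994, 0.106, -0.0], [0.0, 0.0, -1.0]]
wrist_force: [-0.1, -0.9, 0.1]
opening: 25.1
grasp_force: 30.0
```

>>> carry_out --commands '[[[255,-0.6,-5.7,8,0],[255,-1.5,-14,20,0],[255,-2.6,-25,36,0],[255,-3.8,-36,52,0],[255,-5,-47,68,0]]]'

```text
time: 9.68
tcp_pos: [535.5, -341.8, 202.9]
tool_rot: [[-0.106, -0.994, 0.0], [-0.994, 0.106, -0.001], [0.0, -0.001, -1.0]]
wrist_force: [-0.3, -0.6, -1.8]
opening: 25.0
grasp_force: 30.0
```

>>> carry_out --commands '[[[255,-1,-12,17,0],[255,-2,-20,29,0],[255,-2,-20,40,0],[255,-2,-20,40,0],[255,-2,-20,40,0]]]'

```text
time: 10.3
tcp_pos: [533.4, -360.2, 240.9]
tool_rot: [[-0.105, -0.994, -0.001], [-0.994, 0.105, 0.001], [-0.001, 0.001, -1.0]]
wrist_force: [-0.2, 0.2, -1.9]
opening: 25.1
grasp_force: 30.0
```

```bash
python3 - <<'E'
from h import *
o=bot.observe();t=o['tcp_pos'];print(o['time'],t,o['grasp_force'],o['wrist_force'],o['wrist_torque'])
f=grab('scene','s4');P=cloud(f)
r=lambda p:[int(x) for x in (lambda c:(f['fx']*c[0]/c[2]+f['cx'],f['fy']*c[1]/c[2]+f['cy']))(np.linalg.inv(f['cam_to_world'])@np.append(p,1))]
u,v=r(t);print(u,v)
u0=max(u-80,0);v0=max(v-60,0)
cv2.imwrite('pics/c4.png',cv2.resize(f['pixels'][v0:v0+120,u0:u0+160,::-1],(800,600),interpolation=cv2.INTER_CUBIC))
E
```

```text
10.3 [ 533.43045791 -360.15227803  240.9160311 ] 30.043613417074084 [-0.23367504  0.1643744  -1.93511525] [-0.05440566  0.09835749  0.01778828]
182 131
```

View pics/c4.png

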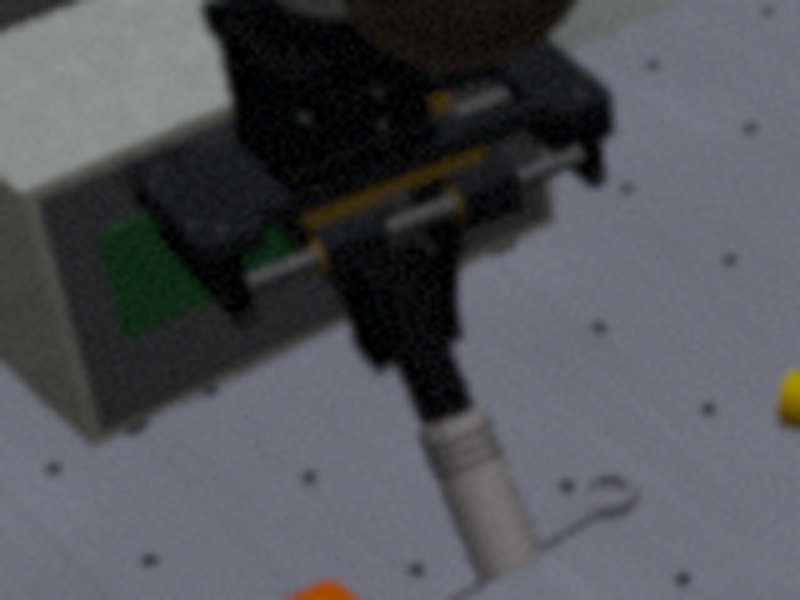

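```bash
python3 - <<'E'
from h import *
f=load('s0')
for n,u,v in[('smallA',262,219),('smallB',306,208),('yelA',260,152),('yelB',315,163),('wrA',227,170),('wrB',180,200),('tape',150,210),('scrA',315,284),('scrB',260,340),('sadL',320,275),('sadlow',340,290),('jarL',200,310),('jarR',228,310),('turqA',480,295),('turqB',412,295),('base',345,372)]:
    print(n,ray(f,u,v,10).round(0)[:2])
f=load('s4');print('after',cloud(f)[187,215:220].round(0).tolist())
P=cloud(f);z=P[...,2];X,Y=P[...,0],P[...,1]
# occupancy of z>5 in region
o=load('s0');P=cloud(o);z=P[...,2];X,Y=P[...,0],P[...,1]
for y in range(-480,120,30):
    print(y,''.join('#' if ((X>x)&(X<x+20)&(Y>y)&(Y<y+30)&(z>9)).sum()>2 else '.' for x in range(300,760,20)))
E
```

```text
smallA [ 438. -213.]
smallB [ 331. -167.]
yelA [ 272. -412.]
yelB [ 191. -275.]
wrA [ 388. -413.]
wrB [ 548. -403.]
tape [ 624. -423.]
scrA [481.  14.]
scrB [660.  37.]
sadL [455.   4.]
sadlow [452.  62.]
jarL [ 707. -102.]
jarR [663. -62.]
turqA [237. 276.]
turqB [346. 176.]
base [585. 200.]
after [[447.0, -390.0, 1.0], [446.0, -388.0, 1.0], [445.0, -384.0, 3.0], [442.0, -384.0, 2.0], [441.0, -381.0, 3.0]]
-480 .......................
-450 ....####.###...........
-420 ....##...########......
-390 .............####......
-360 ............##.........
-330 ...........####........
-300 .........#.####........
-270 .........######.......#
-240 ......##.######.......#
-210 ..######..######......#
-180 .####.....##...........
-150 .......................
-120 ...................#...
-90 ..................####.
-60 ..................###..
-30 .......................
0 ....############.......
30 .....####..########....
60 .....####..............
90 .......................
```

>>> carry_out --commands '[[[255,2,20,15,-0.15],[255,4,45,20,-0.3],[255,7,72,20,-0.45],[255,9,99,20,-0.6],[255,12,126,20,-0.75]]]'

```text
time: 10.98
tcp_pos: [545.4, -233.5, 260.9]
tool_rot: [[-0.758, -0.652, -0.001], [-0.652, 0.758, 0.0], [0.001, 0.001, -1.0]]
wrist_force: [0.1, -0.4, -1.2]
opening: 25.2
grasp_force: 30.0
```

>>> carry_out --commands '[[[255,3,27,0,-0.15],[255,6,54,0,-0.3],[255,8,81,0,-0.45],[255,11,108,0,-0.6],[255,13,135,0,-0.716]]]'

```text
time: 11.6
tcp_pos: [558.3, -98.5, 260.9]
tool_rot: [[-1.0, 0.005, -0.002], [0.005, 1.0, 0.0], [0.002, 0.0, -1.0]]
wrist_force: [0.1, -0.0, -1.4]
opening: 24.7
grasp_force: 30.0
```

>>> carry_out --commands '[[[255,0,0,-40,0],[255,0,0,-80,0],[255,0,0,-110,0],[255,0,0,-125,0],[255,0,0,-130,0]]]'

```text
time: 12.22
tcp_pos: [558.5, -99.7, 130.9]
tool_rot: [[-1.0, 0.001, -0.001], [0.001, 1.0, -0.0], [0.001, -0.0, -1.0]]
wrist_force: [-0.2, -0.5, -2.4]
opening: 25.0
grasp_force: 30.0
```

```bash
python3 - <<'E'
from h import *
o=bot.observe();t=o['tcp_pos'];print(o['time'],t,o['tool_rot'][:,1],o['wrist_force'])
for n in('scene','side'):
    f=grab(n,n+'5');P=cloud(f);z=P[...,2];X,Y=P[...,0],P[...,1]
    print(n,f['cam_to_world'][:3,3])
    for lo in range(5,110,10):
        m=(z>lo)&(z<lo+10)&(X>500)&(X<655)&(Y>-140)&(Y<-60)
        if m.sum()>5:print(lo,m.sum(),np.percentile(P[m],[5,50,95],axis=0).round(0).tolist())
E
```

```text
12.225 [558.54165525 -99.66679836 130.89536756] [ 8.35139592e-04  9.99999596e-01 -3.33559724e-04] [-0.23423152 -0.49649966 -2.44549595]
scene [998.08488138 460.72300582 935.36282625]
5 7 [[533.0, -138.0, 5.0], [605.0, -101.0, 6.0], [635.0, -69.0, 7.0]]
25 11 [[622.0, -89.0, 28.0], [629.0, -86.0, 32.0], [635.0, -85.0, 34.0]]
35 66 [[621.0, -108.0, 36.0], [637.0, -91.0, 41.0], [642.0, -84.0, 45.0]]
45 77 [[614.0, -109.0, 46.0], [631.0, -93.0, 50.0], [637.0, -84.0, 55.0]]
55 79 [[606.0, -108.0, 56.0], [623.0, -92.0, 60.0], [630.0, -84.0, 65.0]]
65 77 [[600.0, -110.0, 65.0], [616.0, -92.0, 70.0], [623.0, -85.0, 74.0]]
75 83 [[588.0, -109.0, 76.0], [609.0, -92.0, 81.0], [616.0, -84.0, 85.0]]
85 87 [[587.0, -109.0, 85.0], [602.0, -93.0, 91.0], [610.0, -85.0, 94.0]]
95 75 [[581.0, -107.0, 96.0], [594.0, -95.0, 99.0], [601.0, -87.0, 104.0]]
105 82 [[556.0, -108.0, 106.0], [584.0, -92.0, 111.0], [592.0, -80.0, 114.0]]
side [ -49.4514708  -927.68773896 1061.79749926]
5 47 [[519.0, -137.0, 5.0], [573.0, -99.0, 6.0], [634.0, -65.0, 8.0]]
25 14 [[612.0, -115.0, 29.0], [623.0, -112.0, 31.0], [633.0, -106.0, 35.0]]
35 21 [[606.0, -114.0, 36.0], [618.0, -111.0, 40.0], [637.0, -103.0, 44.0]]
45 31 [[599.0, -116.0, 45.0], [617.0, -111.0, 50.0], [632.0, -102.0, 54.0]]
55 23 [[596.0, -114.0, 56.0], [610.0, -111.0, 60.0], [628.0, -103.0, 65.0]]
65 26 [[587.0, -115.0, 66.0], [604.0, -112.0, 70.0], [619.0, -105.0, 75.0]]
75 30 [[579.0, -116.0, 76.0], [592.0, -111.0, 81.0], [612.0, -102.0, 84.0]]
85 22 [[575.0, -115.0, 86.0], [590.0, -111.0, 89.0], [603.0, -104.0, 93.0]]
105 12 [[549.0, -121.0, 109.0], [553.0, -98.0, 112.0], [563.0, -78.0, 114.0]]
```

>>> carry_out --commands '[[[255,0,0,-15,0],[255,0,0,-22,0],[255,-2,0,-26,0],[255,-7,0,-30,0],[255,-13,0,-34,0]]]'

```text
time: 12.95
tcp_pos: [544.4, -100.3, 100.2]
tool_rot: [[-1.0, 0.0, -0.001], [0.0, 1.0, -0.001], [0.001, -0.001, -1.0]]
wrist_force: [-7.5, 1.5, 12.3]
opening: 24.8
grasp_force: 30.0
```

>>> carry_out --commands '[[[255,-6,0,-3,0],[255,-11,0,-7,0],[255,-16,0,-12,0],[255,-21,0,-18,0],[255,-26,0,-24,0]]]'

```text
time: 13.58
tcp_pos: [518.8, -99.9, 74.0]
tool_rot: [[-1.0, 0.001, -0.001], [0.001, 1.0, -0.0], [0.001, -0.0, -1.0]]
wrist_force: [-3.2, 0.6, 4.2]
opening: 25.0
grasp_force: 30.0
```

```bash
python3 - <<'E'
from h import *
o=bot.observe();t=o['tcp_pos'];print(o['time'],t,o['wrist_force'])
for n in('scene','side'):
    f=grab(n,n+'6');P=cloud(f);z=P[...,2];X,Y=P[...,0],P[...,1]
    for lo in range(5,105,10):
        m=(z>lo)&(z<lo+10)&(X>500)&(X<655)&(Y>-118)&(Y<-82)
        if m.sum()>5:print(lo,m.sum(),np.percentile(P[m],[5,50,95],axis=0).round(0).tolist())
E
```

```text
13.575 [518.83066258 -99.93223756  73.99036028] [-3.1727222   0.61346309  4.2002023 ]
5 8 [[517.0, -109.0, 5.0], [613.0, -86.0, 7.0], [628.0, -83.0, 14.0]]
15 41 [[606.0, -95.0, 16.0], [622.0, -87.0, 22.0], [631.0, -84.0, 25.0]]
25 120 [[591.0, -110.0, 26.0], [620.0, -92.0, 31.0], [633.0, -85.0, 34.0]]
35 149 [[574.0, -111.0, 36.0], [603.0, -94.0, 40.0], [619.0, -85.0, 45.0]]
45 135 [[559.0, -110.0, 46.0], [585.0, -93.0, 50.0], [599.0, -85.0, 54.0]]
55 153 [[538.0, -110.0, 55.0], [564.0, -95.0, 60.0], [582.0, -87.0, 64.0]]
65 101 [[530.0, -109.0, 66.0], [545.0, -97.0, 70.0], [558.0, -88.0, 74.0]]
75 35 [[531.0, -109.0, 75.0], [534.0, -99.0, 77.0], [542.0, -90.0, 81.0]]
5 26 [[516.0, -117.0, 5.0], [567.0, -107.0, 6.0], [640.0, -90.0, 14.0]]
15 23 [[598.0, -116.0, 18.0], [613.0, -113.0, 22.0], [626.0, -109.0, 25.0]]
25 26 [[587.0, -115.0, 27.0], [618.0, -111.0, 30.0], [629.0, -102.0, 32.0]]
65 6 [[505.0, -117.0, 66.0], [508.0, -115.0, 70.0], [513.0, -110.0, 74.0]]
75 9 [[501.0, -115.0, 76.0], [507.0, -112.0, 80.0], [510.0, -110.0, 83.0]]
```

>>> carry_out --commands '[[[255,-4,0,-5,0],[255,-8,0,-11,0],[255,-12,0,-18,0],[255,-15,0,-25,0],[255,-18,0,-33,0]]]'

```text
time: 14.3
tcp_pos: [502.1, -99.6, 40.1]
tool_rot: [[-1.0, 0.001, 0.001], [0.001, 1.0, 0.0], [-0.001, 0.0, -1.0]]
wrist_force: [1.5, 0.4, 1.2]
opening: 25.1
grasp_force: 30.0
```

>>> carry_out --commands '[[[255,-1,0,-5,0],[255,-2,0,-9,0],[255,-3,0,-13,0],[255,-3,0,-14.5,0],[255,-3,0,-14.5,0]]]'

```text
time: 14.92
tcp_pos: [498.0, -99.8, 25.8]
tool_rot: [[-1.0, 0.001, -0.002], [0.001, 1.0, -0.0], [0.002, -0.0, -1.0]]
wrist_force: [-1.2, -0.8, 0.3]
opening: 25.2
grasp_force: 30.0
```

>>> carry_out --commands '[[[150,0,0,0,0],[150,0,0,0,0],[150,0,0,0,0],[150,0,0,0,0]]]'

```text
time: 15.42
tcp_pos: [498.7, -99.7, 26.1]
tool_rot: [[-1.0, 0.001, 0.0], [0.001, 1.0, -0.0], [-0.0, -0.0, -1.0]]
wrist_force: [0.3, 0.0, 0.1]
opening: 36.1
grasp_force: 0.0
```

```bash
python3 - <<'E'
from h import *
o=bot.observe();t=o['tcp_pos'];print(o['time'],t,o['opening'])
f=grab('scene','s7');P=cloud(f);z=P[...,2];X,Y=P[...,0],P[...,1]
m=(z>14)&(z<45)&(X>545)&(X<650)&(Y>-130)&(Y<-60);p=P[m]
print(m.sum(),np.percentile(p,[0,2,50,98,100],axis=0).round(1).tolist())
for x in range(545,640,10):
    k=p[(abs(p[:,0]-x-5)<5)]; 
    if len(k)>3: print(x,np.percentile(k[:,1],[5,50,95]).round(1),np.percentile(k[:,2],[95]).round(1))
cv2.imwrite('pics/c7.png',cv2.resize(f['pixels'][180:330,180:380,::-1],(800,600),interpolation=cv2.INTER_CUBIC))
E
```

```text
15.425 [498.72288816 -99.73116327  26.0775522 ] 36.055553762565246
470 [[545.4, -115.3, 14.0], [548.7, -112.3, 15.1], [586.2, -93.8, 29.1], [619.8, -83.7, 34.9], [620.8, -82.7, 36.1]]
545 [-111.2  -92.9  -85.4] [33.5]
555 [-109.7  -92.8  -84.1] [34.]
565 [-111.8  -93.4  -84.6] [34.]
575 [-107.8  -93.7  -84.8] [33.3]
585 [-109.3  -91.8  -84.9] [34.]
595 [-110.3  -95.   -85.3] [35.3]
605 [-107.9  -93.3  -84.9] [33.8]
615 [-111.2  -97.   -85.4] [34.6]
```

View pics/c7.png

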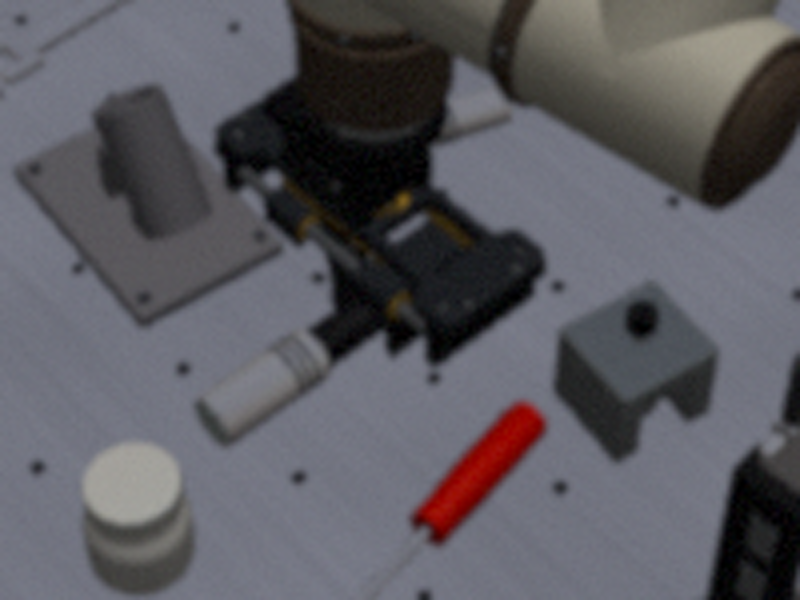

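>>> carry_out --commands '[[[130,10,1,0,0],[130,24,1,-1,0],[130,36,1,-1,0],[130,36,1,-1,0],[255,36,1,-1,0]]]'

```text
time: 16.1
tcp_pos: [534.2, -98.8, 24.8]
tool_rot: [[-1.0, 0.002, -0.001], [0.002, 1.0, 0.0], [0.001, 0.0, -1.0]]
wrist_force: [-1.4, -0.6, 0.8]
opening: 38.1
grasp_force: 0.0
```

>>> carry_out --commands '[[[255,0,0,0,0],[255,0,0,0,0],[255,0,0,0,0],[255,0,0,0,0]]]'

```text
time: 16.6
tcp_pos: [534.3, -98.8, 25.0]
tool_rot: [[-1.0, 0.001, -0.001], [0.001, 1.0, -0.0], [0.001, -0.0, -1.0]]
wrist_force: [-0.4, 0.5, 1.0]
opening: 25.5
grasp_force: 30.0
```

>>> carry_out --commands '[[[255,0,0,5,0],[255,0,0,20,0],[255,0,0,50,0],[255,0,0,90,0],[255,0,0,115,0]]]'

```text
time: 17.23
tcp_pos: [535.5, -98.7, 143.2]
tool_rot: [[-1.0, 0.001, 0.004], [0.001, 1.0, 0.0], [-0.004, 0.0, -1.0]]
wrist_force: [1.0, 0.1, -2.4]
opening: 24.6
grasp_force: 30.0
```

```bash
cat > m.py <<'E'
from h import *
import sys
def lamp(tag,a,b,c,d,lo,hi):
  for n in('scene','side'):
    f=grab(n,n+tag);P=cloud(f);z=P[...,2];X,Y=P[...,0],P[...,1]
    m=(z>lo)&(z<hi)&(X>a)&(X<b)&(Y>c)&(Y<d);p=P[m]
    if len(p)<20: print(n,'few',len(p));continue
    ax=0 if b-a>d-c else 1
    print(n,len(p),'pct',np.percentile(p,[1,50,99],axis=0).round(1).tolist())
    e0,e1=np.percentile(p[:,ax],[1,99])
    for x in np.arange(e0,e1,12):
        k=p[(p[:,ax]>=x)&(p[:,ax]<x+12)]
        if len(k)>5: print(int(x),'other',np.percentile(k[:,1-ax],[4,96]).round(1),'z',np.percentile(k[:,2],[4,96]).round(1))
E
python3 - <<'E'
from m import *
o=bot.observe();t=o['tcp_pos'];print(o['time'],t,o['wrist_force'],o['opening'])
lamp('8',548,650,-135,-65,90,175)
E
```

```text
17.225 [535.52592938 -98.65764624 143.17036866] [ 0.96283189  0.13102024 -2.38440388] 24.590650571649302
scene 589 pct [[548.7, -113.5, 124.1], [590.3, -91.9, 146.2], [621.9, -82.2, 152.5]]
548 other [-108.7  -83.6] z [131.5 151.1]
560 other [-107.9  -82.8] z [130.6 151.7]
572 other [-108.4  -83.9] z [130.5 151.8]
584 other [-108.6  -84. ] z [133.9 151.8]
596 other [-108.3  -83.6] z [130.6 152.3]
608 other [-111.8  -84.8] z [125.6 151.6]
620 other [-110.5  -85.7] z [124.1 149.7]
side few 0
```

>>> carry_out --commands '[[[255,-2,6,7,0.16],[255,-4,12,7,0.32],[255,-6,18,7,0.48],[255,-8,24,7,0.64],[255,-10,30,7,0.8]]]'

```text
time: 17.95
tcp_pos: [523.8, -68.5, 146.0]
tool_rot: [[-0.694, -0.72, -0.002], [-0.72, 0.694, 0.0], [0.001, 0.002, -1.0]]
wrist_force: [-0.2, 0.8, -2.3]
opening: 25.2
grasp_force: 30.0
```

>>> carry_out --commands '[[[255,-1,6,0,0.16],[255,-2,12,0,0.32],[255,-2.7,18,0,0.48],[255,-2.7,24,0,0.64],[255,-2.7,33,0,0.816]]]'

```text
time: 18.58
tcp_pos: [521.2, -35.7, 146.0]
tool_rot: [[0.049, -0.999, -0.002], [-0.999, -0.049, -0.0], [-0.0, 0.002, -1.0]]
wrist_force: [0.3, -0.7, -1.8]
opening: 25.4
grasp_force: 30.0
```

>>> carry_out --commands '[[[255,0,0,0,0],[255,0,0,0,0]]]'

```text
time: 18.82
tcp_pos: [521.6, -35.9, 146.5]
tool_rot: [[0.041, -0.999, -0.001], [-0.999, -0.041, -0.0], [0.0, 0.001, -1.0]]
wrist_force: [-0.5, -0.5, -1.6]
opening: 25.3
grasp_force: 30.0
```

```bash
python3 - <<'E'
from m import *
o=bot.observe();t=o['tcp_pos'];print(o['time'],t,o['tool_rot'][:,1],o['wrist_force'],o['opening'])
lamp('9',490,555,-22,80,90,175)
f=load('side9');P=cloud(f);X,Y,z=P[...,0],P[...,1],P[...,2]
m=(X>440)&(X<580)&(Y>190)&(Y<225)&(z>20)&(z<300);print('meterfront',m.sum());v,u=np.nonzero(m)
if len(u): print(u.min(),u.max(),v.min(),v.max())
cv2.imwrite('pics/c9.png',cv2.resize(f['pixels'][100:250,160:360,::-1],(800,600),interpolation=cv2.INTER_CUBIC))
E
```

```text
18.825 [521.58065877 -35.87327927 146.54931168] [-0.99914186 -0.04140556  0.00105832] [-0.4772119  -0.50622657 -1.64637039] 25.314576308018626
scene 590 pct [[507.6, -21.0, 128.1], [527.5, 18.9, 149.4], [537.5, 48.6, 155.5]]
-21 other [512.2 537.5] z [136.4 154.4]
-9 other [511.3 537.1] z [136.2 154.5]
2 other [511.  536.8] z [136.8 155. ]
14 other [512.6 536.2] z [136.3 154.5]
26 other [509.6 535.8] z [136.3 154.5]
38 other [507.8 535.1] z [128.1 153.6]
side few 16
meterfront 2511
224 268 108 195
```

View pics/c9.png

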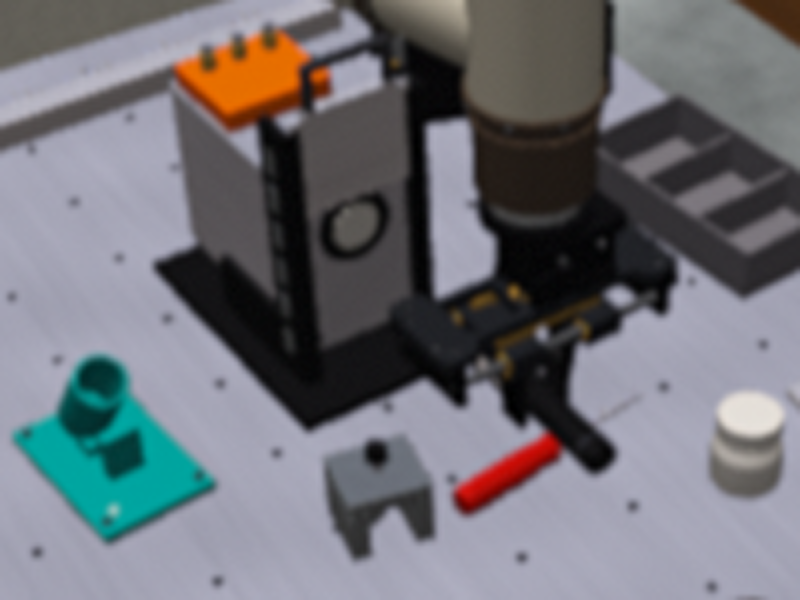

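```bash
python3 - <<'E'
from h import *
f=load('side9');P=cloud(f);X,Y,z=P[...,0],P[...,1],P[...,2]
g=cv2.cvtColor(f['pixels'],cv2.COLOR_RGB2GRAY)
v,u=np.mgrid[:420,:560]
w=(u>236)&(u<262)&(v>143)&(v<171)
print(np.median(P[152:161,244:253].reshape(-1,3),0))
dark=w&(g<55)
c,r,a=cv2.fitEllipse(cv2.convexHull(np.argwhere(dark)[:,::-1].astype(np.float32)));print('ring',c,r)
for h in(140,):print(ray(f,*c,h))
m=(abs(X-511)<42)&(abs(Y-208)<14)&(z>60)&(z<175)&(g>60);p=P[m];A=np.c_[p[:,0],p[:,2],np.ones(len(p))]
s=np.linalg.lstsq(A,p[:,1],rcond=None)[0];print(len(p),'plane',s,'y at 511,140',s@[511,140,1])
E
```

```text
[510.01462536 206.85148013 141.33500089]
ring (245.50624084472656, 158.1608428955078) (14.257462501525879, 48.32310485839844)
[498.57513092 202.5841816  140.        ]
433 plane [ 6.29251744e-02 -5.12185648e-02  1.83145775e+02] y at 511,140 208.12993962333366
```

>>> carry_out --commands '[[[255,-1,25,1,0],[255,-3,55,1,0.005],[255,-4,80,1,0.005],[255,-5,94,1,0.005],[255,-5,99,1,0.005]]]'

```text
time: 19.55
tcp_pos: [516.9, 63.6, 148.0]
tool_rot: [[0.049, -0.999, -0.0], [-0.999, -0.049, -0.0], [0.0, 0.0, -1.0]]
wrist_force: [0.4, -0.2, -2.0]
opening: 25.0
grasp_force: 30.0
```

>>> carry_out --commands '[[[255,0,0,0,0],[255,0,0,0,0],[255,0,0,0,0],[255,0,0,0,0],[255,0,0,0,0]]]'

```text
time: 20.18
tcp_pos: [517.0, 63.1, 148.1]
tool_rot: [[0.049, -0.999, -0.0], [-0.999, -0.049, 0.0], [-0.0, 0.0, -1.0]]
wrist_force: [0.4, 0.3, -2.1]
opening: 25.1
grasp_force: 30.0
```

```bash
python3 - <<'E'
from m import *
o=bot.observe();t=o['tcp_pos'];print(o['time'],t,o['tool_rot'][:,1],o['wrist_force'],o['opening'])
lamp('10',485,550,78,165,90,175)
P=cloud(load('scene10'));z=P[...,2]
m=(z>240)&(z<312)&(P[...,0]>475)&(P[...,0]<545)&(P[...,1]<212)&(P[...,1]>190)
print('bar',m.sum(),np.percentile(z[m],[90,97]))
P=cloud(load('side10'));X,Y,z=P[...,0],P[...,1],P[...,2]
m=(abs(X-515)<25)&(Y<50)&(Y>-60)&(z>110)&(z<165);p=P[m];print('tail part side',m.sum(),np.percentile(p,[2,50,98],axis=0).round(1).tolist() if m.sum() else '')
E
```

```text
20.175 [516.98365388  63.1202818  148.06085959] [-9.98812494e-01 -4.87196213e-02  1.16410103e-05] [ 0.43030731  0.32701074 -2.07627318] 25.117934717995276
scene 655 pct [[502.1, 79.2, 129.7], [522.7, 117.0, 151.3], [533.3, 147.8, 157.4]]
79 other [508.2 533.3] z [138.3 156.9]
91 other [507.6 532.7] z [138.2 156.4]
103 other [506.4 531.8] z [137.7 157.4]
115 other [505.4 531.6] z [138.3 155.9]
127 other [504.7 530.8] z [136.2 156.5]
139 other [502.5 529.3] z [129.3 155.3]
side 22 pct [[497.5, 87.6, 130.4], [500.4, 105.2, 139.7], [503.1, 126.6, 151.3]]
87 other [498.2 503. ] z [130.5 147. ]
bar 535 [300.45882701 301.48061145]
tail part side 196 [[504.0, -18.6, 132.8], [513.5, 9.2, 148.0], [529.2, 47.3, 155.3]]
```

```bash
python3 -c "
from bench import bot
print(bot.finish_job())"
```

```text
the job is handed in; nothing more can be done
None
```

The job is handed in with the shutter fully up and the lamp held level in front of the open port, lens about 61 mm away, centred to within a few millimetres and square to it; no verdict came back, so these are my own last camera readings.

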